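# Knock a stuck resin knob blank up out of its finishing nest

### The arm

A 6-joint arm with a two-finger parallel gripper is mounted at the origin on the work surface. World frame = base frame: x ahead of the robot, y to its left, z up, the work surface at z = 0. Lengths are in mm, angles in rad, forces in N, time in s.
With the tool pointing down it reaches from about 275 to 750 mm from the base axis. Payload 10.2 kg.
Tool frame: the origin (TCP) lies at the very end of the fingers, on their centre line; the grasp point (between the pads) lies 19 mm behind it (ctrl.hold_point_z is the distance from the TCP to the grasp point, in mm); z points along the fingers, y is the direction in which the jaws open and shut (so a half turn about z gives the same grasp; the last joint's range is limited). The gripper opens to 85 mm and grips with 20 to 120 N. Pads are 22 mm wide; open, the fingers measure 114 mm over their backs; the gripper's body (76 mm by 85 mm) begins 54 mm behind the grasp point. The pads swing forward as they close: fully open they stand 13 mm farther back than shut.
Start: joints at [-1.389, 0.313, 1.498, -0, 1.331, -0.223], TCP at [206.751, -482.582, 231.294] pointing down, gripper open.
Joint ranges: [-2.94, 2.94], [-0.97, 2.17], [0.19, 2.56], [-1.23, 4.37], [0.02, 3.11], [-2.88, 2.88]. Speed limits (rad/s): [2.39, 2.39, 3.01, 3.14, 3.14, 3.14].

### API

Orientations are given as a unit quaternion [w, x, y, z].
In Python, from rig import readout, cams, workorder, spotter, ctrl gives the robot as it stands.
- The arm moves only by the tool step_arm, never from a script. Its argument "plan" is text: rows parted by semicolons, each of 5 numbers parted by spaces: the shift along the tool's x, y, z in cm, then the turn about the tool's z in degrees, then the opening in per cent of the stroke, from 0 (shut) to 100 (fully open). In form: x y z twist gripper; .... A call has 1 to 10 rows; each row is the pose to reach, as a shift and turn from the pose commanded when the call began, along the tool's axes at that moment; what a row does not reach only later rows make up. A row lasts 1/10 s, in which the tool goes at most 50 mm and 8.59 degrees, less where a joint would pass 70% of its speed; a pose out of reach is approached as far as the arm can. A call with a gripper value outside its range is refused whole. The fingers move at their own pace and stop on an object; "grip_force" is the grip in N (left out, the last holds). Time passes only in rows, so rows that repeat a pose let the fingers close. It gives the time, the measured TCP pose, the force and the opening at its end, in the units of the state.
- readout.sense(): the state, without advancing time (a new reading comes with each control period).
- cams.capture(name): name is "side" or "top" or "wrist"; returns (picture, depth): 480x640x3 uint8, red, green, blue; 480x640 float32, mm along the optical axis (not along the pixel's ray), 0 where there is no reading.
- cams.camera_info(name): a dict with "vfov" (degrees; the focal length in pixels is half the picture's height over the tangent of half this angle, whatever the lens; pixels are square), "cx", "cy" (the principal point, pixels), "rvec" (rotation vector, rad) and "tvec" (3), from world to camera coordinates, as OpenCV has them. Camera axes: x right, y down, z forward; pixel columns grow to the right and rows downward; lengths in mm; the calibration is good to about 2 mm. A picture is of the moment at which its call begins: read the wrist's pose just before it. camera_info takes no time and is no camera call; for the wrist camera it gives the pose at the moment of the call.
- workorder.finish_job(): hands the job in, once; it reports no verdict.
Trained networks look in the newest picture that a camera, given by its name, has taken for a name from the list of things; names that differ only in an ending like _2 or _b are one class to them, and where a whole thing is asked for, a point or a joint stands for the part that bears it (a point fixed in the world has none). Each returns a list of dicts, best first, with "conf" (0 to 1); they miss things now and then, are a little off and sometimes report something else, mostly with a low value. They report only what shows in the picture. A call takes as long as a camera call. They do not tell look-alikes from the thing itself.
- spotter.regions_of(camera, target): "pixels" (480x640 bool, what is visible of it) and "extent" ([centre column, centre row, width, height] in pixels, round what is visible of it).
The state is a dict: "time_s": time; "joints": joint angles; "dq": joint speeds; "tau": joint torques, N m; "eef_pos": TCP position; "ee_rot": TCP orientation; "force": force on the tool from outside, world axes, zero at the start; "wrist_torque": the same for the moment, N m; "grip_width": opening from 0.0 (shut) to 1.0 (fully open).
Only numpy, scipy, OpenCV 4.12 (cv2) and the standard library are available. Lean on these libraries where they do the work, as an engineer would, in place of code of your own. Each camera call takes 0.05 s, during which the arm holds its last target. There are 200 camera calls.

### The job

Take the knockout yoke by its wooden handle, feel out the hidden hole under the finishing nest with the tip of its rod, and gently push the stuck resin blank up until it stands about 15 mm higher than it was, without pushing it right out. Then draw the rod out again and stand the yoke back upright on the open table in front of or beside the nest. Leave the jar, brush and cup alone.

Things in the scene. Friction and masses are not known exactly. Their poses are not given: they have to be found in the camera images.
- nest: Wooden finishing nest, fixed: block 76 (x) by 92 (y) mm, top at z 127 mm, on two side legs. Origin on the table below the pocket's axis. Open below z 75 mm right through along x, 70 mm wide (y +-35), down to the table; front faces -x. Round upright pocket 45.6 mm wide on the axis, open on top, metal floor plate z 75 to 81. Foot flanges 8 mm high, outside y +-33, reach x +-55, y +-59.
- floor_under (a point): Middle of the floor plate's underside, 75 mm up on the pocket's axis; axes as the nest. The plate's only hole, 16 mm wide, upright, through, unseen under the blank, is at nest x = 0 but anywhere from y -8 to +8 mm of this point (not measured: feel for it). Elsewhere the plate stops the rod at z 75. Press the plate with at most 20 N, the blank with at most 25 N, or they are damaged.
- blank_center (a point): Centre of the cast resin blank, a plain upright cylinder 44 mm in diameter, 44 mm high, about 80 g. At first it sits on the pocket's floor (underside 81, centre 103, top 125 mm above the table), 2 mm below the block's top. Springs in the pocket wall grip its side: moving it takes roughly 4 to 14 N all along, and it stays at the height where it is left.
- blank: The same resin blank; origin at the centre of its underside, 22 mm below its centre.
- yoke_grip (a point): Grip point in the wooden handle of the knockout yoke, on the handle's axis 105 mm above the underside of the yoke's foot. The handle is a square post 22 by 22 mm, from 12 to 128 mm above the underside; it can be gripped across either pair of faces. Axes as yoke.
- yoke: Knockout yoke, loose, 0.38 kg, U-shaped, standing upright on the table. Origin at the underside of its foot, under the handle; z up, x from handle to rod. Steel foot bar 116 mm long (x -20 to 96), 30 mm wide, 12 mm high; handle at x = 0, rod at x = 80 mm.
- rod_tip (a point): Top end of the yoke's upright knockout rod, at x = 80, y = 0, z = 52 mm in the yoke's frame. The rod is round, 13.2 mm in diameter (bevelled to 10.4 mm at the tip), 40 mm long above the foot bar.
- jar: Bystander: closed amber glass jar, 56 mm in diameter, 75 mm high; origin under its centre.
- brush: Bystander: brush with a wooden handle lying on the table; origin under its middle.
- cup: Bystander: white ceramic cup, 68 mm wide, 85 mm high; origin under its centre.
Not all that is in view belongs to the job. Of the things that look like the yoke, the middle-sized one is meant.

How it is judged:
By the outcome, as a careful person would: the job done as asked, in the order asked, and still so for the second after the job is handed in, with the robot touching nothing.
It also fails if it takes over 64 s, if anything falls off the work surface, if the arm or the gripper's body presses on something with over 40 N, if the wrist force passes 120 N, or if a joint passes its speed limit or range.

## Working session

There is one attempt and no reset: what is moved stays moved. The work goes in short steps, Python scripts to look and compute and a tool call to move; the robot and the scene stay as the last step left them, time stands still between calls to the robot, and variables do not carry over. Pictures are saved under pics/ and viewed, about 8 in all and at most 12, crops included, and the job is handed in when it is done.

Besides the shell and the picture viewer there is one more tool, called after "Emit:" as name(argument=value, ...) on one line, values as JSON. step_arm: Moves the arm, as the interface text tells. Its arguments: {"type":"object","properties":{"plan":{"type":"string"},"grip_force":{"type":"number"}},"required":["plan"]}

```bash
mkdir -p pics
cat > h.py <<'E'
import numpy as np, cv2
from rig import readout, cams, workorder, spotter, ctrl
def P(cam,info,depth,mask=None):
    f=240/np.tan(np.radians(info['vfov'])/2)
    v,u=np.nonzero((depth>0) if mask is None else (mask&(depth>0)))
    d=depth[v,u]
    c=np.c_[(u-info['cx'])/f*d,(v-info['cy'])/f*d,d]
    R=cv2.Rodrigues(np.array(info['rvec'],float))[0]
    return (c-np.array(info['tvec']).ravel())@R
def proj(info,p):
    f=240/np.tan(np.radians(info['vfov'])/2)
    R=cv2.Rodrigues(np.array(info['rvec'],float))[0]
    c=np.atleast_2d(p)@R.T+np.array(info['tvec']).ravel()
    return np.c_[c[:,0]/c[:,2]*f+info['cx'],c[:,1]/c[:,2]*f+info['cy']]
E
python3 - <<'E'
from h import *
print(ctrl.hold_point_z, {k:v for k,v in readout.sense().items()})
for n in ['top','side']:
    im,d=cams.capture(n); info=cams.camera_info(n)
    print(n,info)
    cv2.imwrite(f'pics/{n}1.png',im[:,:,::-1]); np.save(f'{n}_d.npy',d)
    for t in ['nest','yoke','blank','jar','brush','cup']:
        for r in spotter.regions_of(n,t)[:4]:
            q=P(n,info,d,r['pixels'])
            print(t,round(r['conf'],2),np.round(r['extent']),np.round(np.percentile(q,[2,50,98],axis=0)).tolist() if len(q) else None)
E
```

```text
18.700000000000003 {'time_s': 0.0, 'joints': array([-1.38939352e+00,  3.13424459e-01,  1.49844199e+00, -1.16845581e-05,
        1.33098118e+00, -2.23376789e-01]), 'dq': array([ 0.00169909,  0.00156316, -0.00198284, -0.00062945,  0.00039732,
       -0.00087773]), 'tau': array([-3.11790127e-04, -4.12269008e+01, -2.59743136e+01, -2.35941025e-04,
        4.22258847e-03,  9.59124780e-09]), 'eef_pos': array([ 206.70350815, -482.31776755,  230.74629417]), 'ee_rot': array([-6.27469752e-04,  9.79588527e-01,  2.01012247e-01,  7.49517274e-06]), 'force': array([-0.20905725,  0.04098106,  0.56777779]), 'wrist_torque': array([ 0.03490134,  0.01427033, -0.02646911]), 'grip_width': 0.9964263644728836}
top {'vfov': 53.66722573019173, 'cx': 322.6294198685018, 'cy': 234.22746606099034, 'rvec': array([ 2.17774609, -2.20677512,  0.04384088]), 'tvec': array([  59.16745253,  610.10318814, 1022.85697258])}
nest 0.92 [335. 211.  63.  63.] [[609.0, -34.0, 4.0], [657.0, 36.0, 125.0], [707.0, 87.0, 129.0]]
yoke 0.97 [203. 256.  27.  53.] [[505.0, 287.0, 1.0], [549.0, 299.0, 12.0], [617.0, 319.0, 128.0]]
yoke 0.
[... 877 characters left out ...]
128.0]]
nest 0.51 [320. 210.  21.   7.] [[648.0, 6.0, 122.0], [665.0, 24.0, 125.0], [684.0, 41.0, 128.0]]
yoke 0.65 [261. 375.  50.  56.] [[463.0, 361.0, 0.0], [474.0, 377.0, 10.0], [501.0, 426.0, 87.0]]
yoke 0.64 [265. 325.  60.  71.] [[504.0, 289.0, 2.0], [523.0, 309.0, 37.0], [610.0, 320.0, 128.0]]
yoke 0.64 [159. 320. 104. 103.] [[616.0, 391.0, 2.0], [640.0, 427.0, 34.0], [731.0, 510.0, 184.0]]
jar 0.66 [441. 209.  22.  36.] [[520.0, -311.0, 2.0], [538.0, -277.0, 46.0], [568.0, -265.0, 77.0]]
brush 0.66 [382. 201.  56.  31.] [[632.0, -295.0, 3.0], [700.0, -272.0, 16.0], [818.0, -249.0, 21.0]]
cup 0.57 [201. 280.  44.  52.] [[723.0, 251.0, 0.0], [739.0, 287.0, 58.0], [786.0, 313.0, 85.0]]
```

Run:
```python
from h import *
t=cv2.imread('pics/top1.png'); s=cv2.imread('pics/side1.png')
a=cv2.resize(t[150:330,100:400],None,fx=2,fy=2,interpolation=2)[:, :600]
b=cv2.resize(s[180:420,100:400],(300,240))
cv2.imwrite('pics/c1.png',cv2.resize(t[160:330,110:390],(800,486)))
cv2.imwrite('pics/c2.png',cv2.resize(s[180:420,100:400],(750,600)))
d=np.load('top_d.npy'); info=cams.camera_info('top')
q=P('top',info,d)
# yoke mid
m=(q[:,0]>480)&(q[:,0]<640)&(q[:,1]>270)&(q[:,1]<335)&(q[:,2]>5)
y=q[m]
for lo,hi in [(5,20),(35,60),(120,135)]:
    z=y[(y[:,2]>lo)&(y[:,2]<hi)]; 
    if len(z): print(lo,len(z),z.mean(0),z.min(0),z.max(0), cv2.minAreaRect(z[:,:2].astype(np.float32)))
m=(q[:,0]>570)&(q[:,0]<740)&(q[:,1]>-70)&(q[:,1]<120)
for lo,hi in [(5,12),(121,126),(126.2,135)]:
    z=q[m]; z=z[(z[:,2]>lo)&(z[:,2]<hi)]; print(lo,len(z),z.mean(0),cv2.minAreaRect(z[:,:2].astype(np.float32)))
```

```text
5 576 [565.00881185 301.85911331  10.7637631 ] [503.04411364 284.97584855   5.03316289] [619.33904837 321.6559613   19.72096301] ((561.0509643554688, 303.4259948730469), (115.74490356445312, 31.514341354370117), 3.495311737060547)
35 72 [567.98340169 298.29756515  48.09808339] [513.45175788 289.20452729  35.38208296] [608.92607019 310.76999999  59.50957476] ((561.0824584960938, 299.6357116699219), (96.92642974853516, 11.425177574157715), 7.7764716148376465)
120 128 [523.47855806 300.06016436 126.67279236] [513.46842465 289.42262679 120.09571566] [534.89861697 312.94296909 130.90147813] ((523.8920288085938, 301.3390808105469), (21.343557357788086, 23.098133087158203), 2.0116188526153564)
5 370 [646.18294464  45.77003244   7.3874241 ] ((663.901123046875, 30.304901123046875), (171.7589569091797, 138.5378875732422), 86.8082275390625)
121 1156 [666.65191043  25.38127773 124.24868141] ((666.2399291992188, 26.018482208251953), (76.24935913085938, 92.11753845214844), 17.067243576049805)
126.2 540 [664.57445897  27.8136604  127.30428456] ((666.0487060546875, 26.183029174804688), (75.66775512695312, 91.8573989868164), 16.698270797729492)
```

View pics/c1.png

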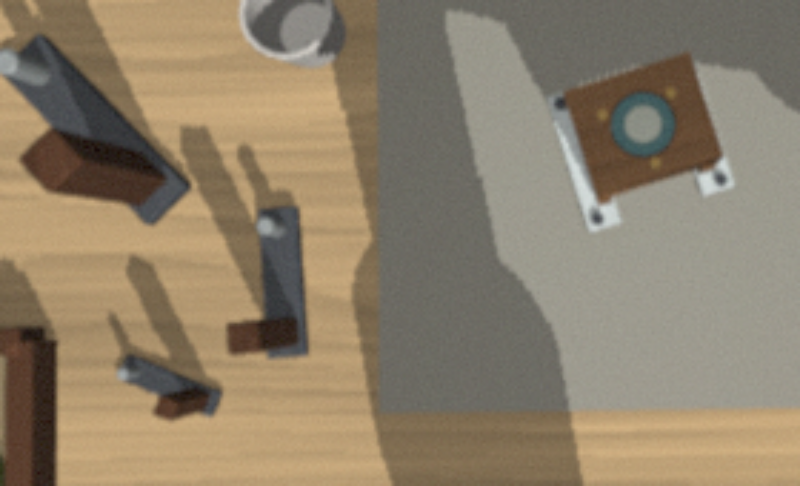

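View pics/c2.png

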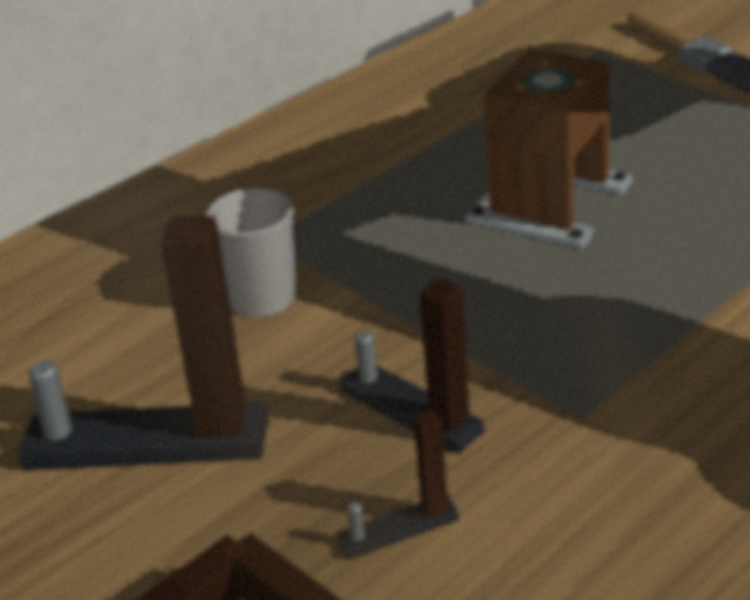

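```bash
cat >> h.py <<'E'
from scipy.spatial.transform import Rotation as Ro
def Rt(s): q=s['ee_rot']; return Ro.from_quat([q[1],q[2],q[3],q[0]]).as_matrix()
def go(p,yaw=None):
    s=readout.sense(); R=Rt(s); y0=np.degrees(np.arctan2(R[1,0],R[0,0]))
    print('t',round(s['time_s'],2),'pos',s['eef_pos'].round(1),'yaw',round(y0,2),'F',s['force'].round(1),'M',s['wrist_torque'].round(2),'g',round(s['grip_width'],3),'tilt z',R[:,2].round(4))
    if p is not None: print('shift cm',(R.T@(np.array(p)-s['eef_pos'])/10).round(2), 'twist', None if yaw is None else round(y0-yaw,2))
E
python3 - <<'E'
from h import *
go([523.5,301,230],93)
E
```

```text
t 0.7 pos [ 206.8 -482.6  231.3] yaw 23.19 F [-0.9 -0.7 -0. ] M [ 0.01 -0.    0.  ] g 0.999 tilt z [ 0.e+00 -1.e-04 -1.e+00]
shift cm [ 59.98 -59.55   0.13] twist -69.81
```

Emit:
step_arm(plan="60 -59.5 0 -69.8 100;60 -59.5 0 -69.8 100;60 -59.5 0 -69.8 100;60 -59.5 0 -69.8 100;60 -59.5 0 -69.8 100;60 -59.5 0 -69.8 100;60 -59.5 0 -69.8 100;60 -59.5 0 -69.8 100;60 -59.5 0 -69.8 100;60 -59.5 0 -69.8 100")

```text
time_s: 1.7
eef_pos: [394.8, -17.1, 231.7]
ee_rot: [0.001, 0.688, 0.726, 0.0]
force: [1.9, -0.5, -0.1]
grip_width: 0.999
```

Run:
```python
from h import *
go([523.5,301,230],93)
```

```text
t 1.7 pos [394.8 -17.1 231.7] yaw 93.02 F [ 1.9 -0.5 -0.1] M [-0.04 -0.02 -0.02] g 0.999 tilt z [ 1.1e-03 -4.0e-04 -1.0e+00]
shift cm [31.09 14.53  0.16] twist 0.02
```

Emit:
step_arm(plan="31 14.2 0 0 100;31 14.2 0 0 100;31 14.2 0 0 100;31 14.2 0 0 100;31 14.2 0 0 100;31 14.2 0 0 100;31 14.2 0 0 100;31 14.2 0 0 100;31 14.2 0 0 100")

```text
time_s: 2.6
eef_pos: [519.8, 298.1, 230.7]
ee_rot: [-0.0, 0.688, 0.726, -0.0]
force: [0.6, -1.0, -0.1]
grip_width: 1.002
```

Run:
```python
from h import *
go([523.5,301,230],93)
info=cams.camera_info('wrist'); im,d=cams.capture('wrist')
print(info)
cv2.imwrite('pics/w1.png',im[:,:,::-1])
q=P('wrist',info,d)
np.save('w1q.npy',q)
m=(q[:,0]>470)&(q[:,0]<650)&(q[:,1]>260)&(q[:,1]<345)&(q[:,2]>4)&(q[:,2]<140)
y=q[m]
for lo,hi in [(7,16),(49,56),(124,133)]:
    z=y[(y[:,2]>lo)&(y[:,2]<hi)]
    if len(z): print(lo,len(z),z.mean(0).round(1),np.median(z[:,2]),z.min(0).round(),z.max(0).round(), cv2.minAreaRect(z[:,:2].astype(np.float32)))
```

```text
t 2.6 pos [519.8 298.1 230.7] yaw 93.06 F [ 0.6 -1.  -0.1] M [-0.08 -0.05  0.02] g 1.002 tilt z [-9.e-04 -6.e-04 -1.e+00]
shift cm [0.27 0.38 0.07] twist 0.06
{'vfov': 66.33679768247679, 'cx': 322.61884728085903, 'cy': 243.37337891953558, 'rvec': array([-2.86487011, -0.0767402 , -0.00834548]), 'tvec': array([-534.66333364,  224.47305784,  451.91625731])}
7 2566 [565.3 305.   11.6] 11.651865343287115 [503. 284.   7.] [620. 321.  16.] ((561.7037963867188, 302.7983703613281), (116.18447875976562, 30.171846389770508), 3.6769754886627197)
49 198 [589.8 306.6  51.5] 51.48232807306974 [512. 299.  49.] [610. 312.  55.] ((561.2158813476562, 305.4635925292969), (12.275790214538574, 97.81529235839844), 89.80328369140625)
124 969 [523.7 301.1 127.5] 127.52396400955357 [512. 290. 124.] [535. 312. 130.] ((523.76171875, 300.61529541015625), (21.819101333618164, 21.868602752685547), 2.658174753189087)
```

View pics/w1.png

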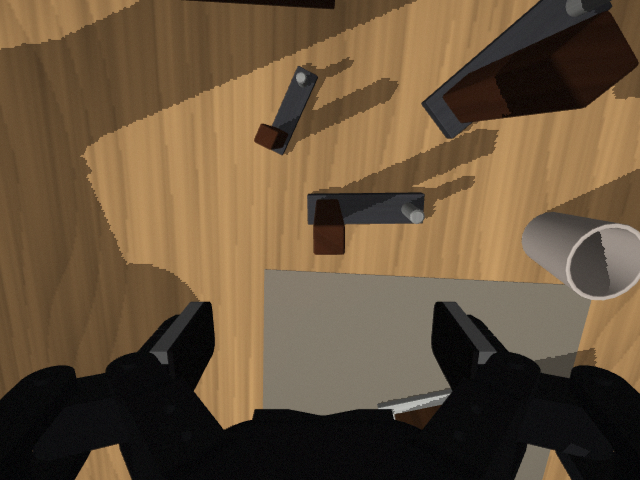

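Emit:
step_arm(plan="0.25 0.38 0 -0.3 100;0.25 0.38 4 -0.3 100;0.25 0.38 8 -0.3 100;0.25 0.38 12 -0.3 100;0.25 0.38 14.5 -0.3 100;0.25 0.38 14.5 -0.3 100;0.25 0.38 14.5 -0.3 100")

```text
time_s: 3.35
eef_pos: [524.4, 300.1, 87.6]
ee_rot: [0.0, 0.687, 0.727, 0.001]
force: [0.6, -0.2, -0.6]
grip_width: 1.0
```

Run:
```python
from h import *
go([523.7,300.8,86],93.3)
info=cams.camera_info('wrist'); im,d=cams.capture('wrist')
cv2.imwrite('pics/w2.png',im[:,:,::-1])
q=P('wrist',info,d)
m=(q[:,0]>470)&(q[:,0]<650)&(q[:,1]>260)&(q[:,1]<345)&(q[:,2]>4)&(q[:,2]<140)
y=q[m]
for lo,hi in [(7,16),(49,56),(124,133)]:
    z=y[(y[:,2]>lo)&(y[:,2]<hi)]
    if len(z): print(lo,len(z),z.mean(0).round(1),np.median(z[:,2]),z.min(0).round(),z.max(0).round(), cv2.minAreaRect(z[:,:2].astype(np.float32)))
```

```text
t 3.35 pos [524.4 300.1  87.6] yaw 93.25 F [ 0.6 -0.2 -0.6] M [0.   0.01 0.  ] g 1.0 tilt z [ 1.3e-03  4.0e-04 -1.0e+00]
shift cm [ 0.07 -0.07  0.16] twist -0.05
7 6451 [565.2 305.6  11.6] 11.638006680333092 [503. 285.   7.] [620. 322.  16.] ((561.791015625, 302.925048828125), (116.19731140136719, 30.419471740722656), 3.676815986633301)
49 665 [581.2 307.6  51.6] 51.49601461862887 [513. 299.  49.] [610. 312.  56.] ((561.552978515625, 310.4369812011719), (13.074389457702637, 97.2423324584961), 83.51021575927734)
124 6343 [524.6 303.3 127.7] 127.58017911751543 [470. 287. 124.] [581. 315. 133.] ((525.7514038085938, 300.67999267578125), (110.88587188720703, 23.185775756835938), 3.2108778953552246)
```

Emit:
step_arm(plan="0.05 -0.05 0.15 0 100;0.05 -0.05 0.15 0 40;0.05 -0.05 0.15 0 20;0.05 -0.05 0.15 0 0;0.05 -0.05 0.15 0 0;0.05 -0.05 0.15 0 0;0.05 -0.05 0.15 0 0;0.05 -0.05 0.15 0 0", grip_force=110)

```text
time_s: 4.2
eef_pos: [523.6, 301.1, 85.1]
ee_rot: [0.0, 0.687, 0.727, 0.0]
force: [1.6, -0.1, 3.1]
grip_width: 0.246
```

Run:
```python
from h import *
go([523.7,300.8,86],93.3)
```

```text
t 4.2 pos [523.6 301.1  85.1] yaw 93.29 F [ 1.6 -0.1  3.1] M [-0.02 -0.22  0.06] g 0.246 tilt z [ 1.1e-03  3.0e-04 -1.0e+00]
shift cm [-0.03  0.01 -0.09] twist -0.01
```

Emit:
step_arm(plan="0 0 -1 0 0;0 0 -2 0 0;0 0 -3 0 0;0 0 -3 0 0;0 0 -3 0 0")

```text
time_s: 4.7
eef_pos: [523.1, 301.0, 114.9]
ee_rot: [-0.0, 0.686, 0.727, 0.0]
force: [-0.0, 0.3, -4.2]
grip_width: 0.248
```

```bash
cat >> h.py <<'E'
def yokeview(save=None):
    info=cams.camera_info('wrist'); s=readout.sense(); im,d=cams.capture('wrist')
    if save: cv2.imwrite(save,im[:,:,::-1])
    q=P('wrist',info,d); R=Rt(s); l=(q-s['eef_pos'])@R   # tool frame
    l[:,2]-=18.7   # behind: grasp at z=-18.7 -> relative to grasp
    l[:,2]+=2*18.7
    # yoke frame: x=tool y, y=tool x, z=105-lz
    y=np.c_[l[:,1],l[:,0],105-l[:,2]]
    m=(abs(y[:,1])<25)&(y[:,0]>25)&(y[:,0]<105)
    f=y[m&(abs(y[:,2]-12)<9)&(abs(y[:,1])<13)]
    if len(f)>50:
        c,*_=np.linalg.lstsq(np.c_[f[:,0],f[:,1],np.ones(len(f))],f[:,2],rcond=None)
        print('bar top: slope x',c[0].round(4),'slope y',c[1].round(4),'z at handle',c[2].round(1),len(f),'y-range',np.percentile(y[m&(abs(y[:,2]-12)<5)][:,1],[1,99]).round(1),'xmax',np.percentile(y[(abs(y[:,2]-12)<4)&(abs(y[:,1])<14)&(y[:,0]<115)][:,0],99).round(1))
    r=y[m&(y[:,2]>44)&(y[:,2]<60)&(y[:,0]>65)&(abs(y[:,1])<15)]
    if len(r): print('rod top',len(r),np.median(r,axis=0).round(1),r.min(0).round(1),r.max(0).round(1))
E
python3 - <<'E'
from h import *
go([475,-32,120],106.9)
yokeview()
E
```

```text
t 4.7 pos [523.1 301.  114.9] yaw 93.29 F [-0.   0.3 -4.2] M [-0.    0.16 -0.03] g 0.248 tilt z [-0.  0. -1.]
shift cm [-32.97  -6.71  -0.51] twist -13.61
bar top: slope x 0.0083 slope y 0.0008 z at handle 12.7 4020 y-range [-15.1  14.6] xmax 94.3
rod top 650 [78.4  1.1 52.3] [73.  -6.7 44. ] [86.4  6.6 54.6]
```

Emit:
step_arm(plan="-33 -6.7 -0.5 -13.6 0;-33 -6.7 -0.5 -13.6 0;-33 -6.7 -0.5 -13.6 0;-33 -6.7 -0.5 -13.6 0;-33 -6.7 -0.5 -13.6 0;-33 -6.7 -0.5 -13.6 0;-33 -6.7 -0.5 -13.6 0;-33 -6.7 -0.5 -13.6 0;-33 -6.7 -0.5 -13.6 0;-33 -6.7 -0.5 -13.6 0")

```text
time_s: 5.75
eef_pos: [475.2, -31.5, 119.6]
ee_rot: [-0.0, 0.595, 0.804, -0.0]
force: [0.6, 0.3, -4.4]
grip_width: 0.242
```

Run:
```python
from h import *
go([475,-32,95],106.9)
yokeview('pics/w3.png')
info=cams.camera_info('wrist'); im,d=cams.capture('wrist')
np.savez('w3.npz',q=P('wrist',info,d))
q=np.load('w3.npz')['q']
it=cams.camera_info('top'); _,dt=cams.capture('top'); qt=P('top',it,dt)
is_=cams.camera_info('side'); _,ds=cams.capture('side'); qs=P('side',is_,ds)
for n,q in [('w',q),('t',qt),('s',qs)]:
    m=(abs(q[:,0]-666)<65)&(abs(q[:,1]-26)<75)&(q[:,2]>123.5)&(q[:,2]<132)
    z=q[m]
    if len(z)>20: print(n,len(z),z[:,2].mean(),cv2.minAreaRect(z[:,:2].astype(np.float32)))
    # robust: trim edges in nest frame
    a=np.radians(16.9); e=np.array([[np.cos(a),np.sin(a)],[-np.sin(a),np.cos(a)]])
    if len(z)>20:
        l=(z[:,:2]-[666,26])@e.T
        print(np.percentile(l,[0,.5,2,98,99.5,100],axis=0).round(1).tolist())
```

```text
t 5.75 pos [475.2 -31.5 119.6] yaw 106.94 F [ 0.6  0.3 -4.4] M [-0.02  0.03  0.  ] g 0.242 tilt z [-5.e-04  4.e-04 -1.e+00]
shift cm [-0.05 -0.03  2.46] twist 0.04
bar top: slope x 0.0058 slope y 0.0027 z at handle 12.5 3981 y-range [-15.3  14.5] xmax 94.0
rod top 639 [78.1  0.9 52. ] [72.6 -7.2 44. ] [86.   6.4 54.4]
t 1470 125.79406133536406 ((666.1682739257812, 26.042949676513672), (76.13473510742188, 91.99373626708984), 16.976482391357422)
[[-37.8, -46.0], [-37.5, -45.5], [-36.5, -44.3], [37.0, 44.6], [37.9, 45.7], [38.3, 46.0]]
s 771 126.26794980740856 ((665.6857299804688, 24.665122985839844), (77.28960418701172, 99.87529754638672), 17.31060791015625)
[[-39.7, -51.1], [-38.7, -48.1], [-38.0, -46.4], [36.3, 45.6], [37.3, 47.3], [38.1, 48.5]]
```

View pics/w3.png

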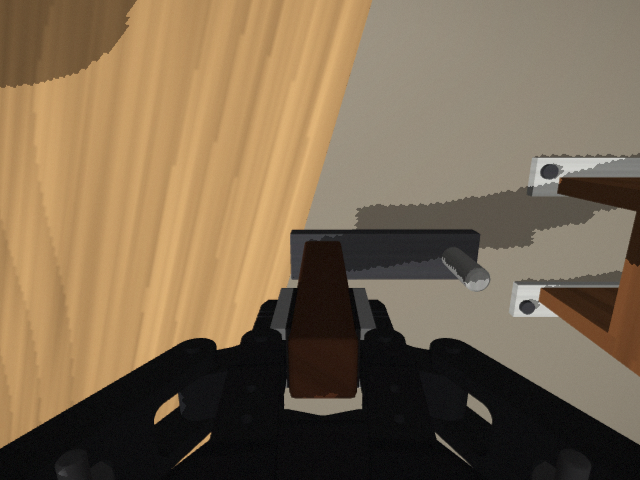

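Run:
```python
from h import *
q=np.load('w3.npz')['q']; s=readout.sense(); R=Rt(s)
l=(q-s['eef_pos'])@R; l=np.c_[l[:,1],l[:,0],q[:,2]]  # x fwd, y=tool x, world z
# nest expected origin at ~ x 200
f=l[(l[:,2]>5)&(l[:,2]<12)&(l[:,0]>130)&(l[:,0]<190)&(abs(l[:,1])<75)]
for sg in (1,-1):
    g=f[f[:,1]*sg>0]; 
    if len(g): print('flange',sg,len(g),g.min(0).round(1),np.percentile(g,[1,5],axis=0).round(1).tolist(),g.max(0).round(1))
b=l[(l[:,2]>15)&(l[:,2]<70)&(l[:,0]>140)&(l[:,0]<200)&(abs(l[:,1])<70)]
for sg in (1,-1):
    g=b[b[:,1]*sg>0]
    if len(g): print('leg',sg,len(g),np.percentile(g,[1,5,50,95,99],axis=0).round(1).tolist())
y=l[(l[:,2]>19)&(l[:,2]<30)&(l[:,0]<120)&(l[:,0]>30)&(abs(l[:,1])<25)]
z=y[abs(y[:,2]-np.median(y[:,2]))<3]; print('bar',len(z),z.max(0).round(1),np.median(z[:,2]), cv2.minAreaRect(z[:,:2].astype(np.float32)))
o=np.array([666.2,26.04]); print('top-cam nest in tool', ((np.r_[o,0]-s['eef_pos'])@R)[[1,0]])
```

```text
flange 1 1958 [143.7  31.4   5. ] [[144.3, 31.5, 5.5], [145.1, 33.3, 6.2]] [189.9  57.3  12. ]
flange -1 1223 [143.7 -61.1   5. ] [[144.2, -60.2, 5.3], [144.8, -59.3, 5.9]] [190.  -34.1  12. ]
leg 1 1700 [[160.6, 33.4, 16.2], [161.0, 34.0, 18.0], [162.0, 40.6, 44.4], [185.1, 44.3, 67.7], [195.8, 44.4, 69.7]]
leg -1 2328 [[160.8, -47.4, 15.5], [161.1, -46.3, 17.7], [165.3, -37.0, 40.3], [192.6, -36.3, 66.1], [198.0, -36.1, 69.0]]
  return _methods._mean(a, axis=axis, dtype=dtype,
  ret = ret.dtype.type(ret / rcount)
Traceback (most recent call last):
ValueError: zero-size array to reduction operation maximum which has no identity
```

Emit:
step_arm(plan="-0.07 0 2.3 0 0;-0.07 0 2.3 0 0;-0.07 3 2.3 0 0;-0.07 6 2.3 0 0;-0.07 9 2.3 0 0;-0.07 11 2.3 0 0;-0.07 11.95 2.3 0 0;-0.07 11.95 2.3 0 0;-0.07 11.95 1.6 0 0;-0.07 11.95 1.3 0 0")

```text
time_s: 6.95
eef_pos: [589.6, 1.7, 108.0]
ee_rot: [0.0, 0.596, 0.803, 0.0]
force: [-0.6, -0.3, -3.3]
grip_width: 0.246
```

```bash
cat >> h.py <<'E'
O=np.array([666.2,26.04]); A=np.radians(16.95)
def rod():
    s=readout.sense(); R=Rt(s); p=s['eef_pos']+R@np.array([0.2,80,-18.7+105-52])
    d=p[:2]-O; e=np.array([[np.cos(A),np.sin(A)],[-np.sin(A),np.cos(A)]])
    print('rod nest xy',(e@d).round(2),'tip z',p[2].round(2),'F',s['force'].round(2),'M',s['wrist_torque'].round(3),'t',s['time_s'],'yaw',np.degrees(np.arctan2(R[1,0],R[0,0])).round(2),'g',s['grip_width'].round(3))
E
python3 - <<'E'
from h import *
rod(); go(None)
E
```

```text
Traceback (most recent call last):
  File "h.py", line 40, in rod
    print('rod nest xy',(e@d).round(2),'tip z',p[2].round(2),'F',s['force'].round(2),'M',s['wrist_torque'].round(3),'t',s['time_s'],'yaw',np.degrees(np.arctan2(R[1,0],R[0,0])).round(2),'g',s['grip_width'].round(3))
                                                                                                                                                                                             ^^^^^^^^^^^^^^^^^^^^^
AttributeError: 'float' object has no attribute 'round'
```

```bash
sed -i "s/,'g',s\['grip_width'\].round(3))/,'g',s['grip_width'])/" h.py
python3 - <<'E'
from h import *
rod()
E
```

```text
rod nest xy [-0.35 -0.87] tip z 73.75 F [-0.6  -0.32 -3.33] M [-0.056  0.105  0.012] t 6.95 yaw 106.89 g 0.24620873907066212
```

Emit:
step_arm(plan="0 0 -0.05 0 0;0 0 -0.1 0 0;0 0 -0.1 0 0")

```text
time_s: 7.25
eef_pos: [589.7, 1.7, 108.0]
ee_rot: [0.0, 0.596, 0.803, 0.0]
force: [0.6, 0.2, -3.9]
grip_width: 0.244
```

Run:
```python
from h import *
rod()
```

```text
rod nest xy [-0.3  -0.91] tip z 73.67 F [ 0.64  0.16 -3.87] M [0.004 0.166 0.006] t 7.25 yaw 106.88 g 0.24353709245298452
```

Emit:
step_arm(plan="0 0 -0.05 0 0;0 0 -0.1 0 0;0 0 -0.1 0 0")

```text
time_s: 7.55
eef_pos: [589.7, 1.7, 108.5]
ee_rot: [-0.0, 0.596, 0.803, -0.0]
force: [0.9, 0.4, -7.0]
grip_width: 0.244
```

Emit:
step_arm(plan="0 0 -0.05 0 0;0 0 -0.1 0 0;0 0 -0.1 0 0")

```text
time_s: 7.85
eef_pos: [589.7, 1.8, 109.0]
ee_rot: [-0.0, 0.596, 0.803, -0.0]
force: [5.8, 1.3, -14.0]
grip_width: 0.242
```

Run:
```python
from h import *
rod()
```

```text
rod nest xy [-0.3  -0.72] tip z 74.6 F [  5.83   1.26 -13.98] M [-0.192 -0.183 -0.081] t 7.85 yaw 106.89 g 0.2419979979074027
```

Emit:
step_arm(plan="0 0 0.2 0 0;0.2 0 0.2 0 0;0.4 0 0.2 0 0;0.4 0 0.2 0 0;0.4 0 0.1 0 0;0.4 0 0.05 0 0;0.4 0 0 0 0;0.4 0 0 0 0")

```text
time_s: 8.65
eef_pos: [588.7, 5.6, 109.9]
ee_rot: [0.0, 0.596, 0.803, 0.0]
force: [-0.2, -0.5, -3.8]
grip_width: 0.244
```

Run:
```python
from h import *
rod()
```

```text
rod nest xy [-0.09  3.11] tip z 75.64 F [-0.2  -0.48 -3.79] M [-0.043  0.092 -0.008] t 8.65 yaw 106.89 g 0.2440961199406401
```

Emit:
step_arm(plan="0 0 -0.1 0 0;0 0 -0.15 0 0;0 0 -0.2 0 0;0 0 -0.25 0 0;0 0 -0.25 0 0")

```text
time_s: 9.15
eef_pos: [588.6, 5.7, 112.3]
ee_rot: [-0.0, 0.596, 0.803, 0.0]
force: [0.3, 0.4, -3.2]
grip_width: 0.241
```

Run:
```python
from h import *
rod()
```

```text
rod nest xy [-0.13  3.26] tip z 78.03 F [ 0.26  0.36 -3.17] M [0.086 0.136 0.038] t 9.15 yaw 106.9 g 0.24134221429611874
```

Emit:
step_arm(plan="0 0 -0.1 0 0;0 0 -0.15 0 0;0 0 -0.2 0 0;0 0 -0.25 0 0;0 0 -0.3 0 0;0 0 -0.3 0 0")

```text
time_s: 9.75
eef_pos: [588.4, 5.7, 114.8]
ee_rot: [-0.0, 0.596, 0.803, -0.0]
force: [2.6, 1.1, -10.2]
grip_width: 0.241
```

```bash
cat >> h.py <<'E'
def blank(cam='top',save=None):
    info=cams.camera_info(cam); im,d=cams.capture(cam)
    if save: cv2.imwrite(save,im[:,:,::-1])
    q=P(cam,info,d); r=np.hypot(q[:,0]-O[0],q[:,1]-O[1]); z=q[(r<16)&(q[:,2]>100)&(q[:,2]<175)]
    e=np.array([[np.cos(A),np.sin(A)],[-np.sin(A),np.cos(A)]]); l=(q[:,:2]-O)@e.T
    t=q[(l[:,0]>25)&(l[:,0]<34)&(abs(l[:,1])<40)&(abs(q[:,2]-127)<6)]
    print(cam,'blank top',len(z),np.median(z[:,2]) if len(z) else None,'block top',len(t),np.median(t[:,2]) if len(t) else None)
E
python3 - <<'E'
from h import *
rod(); blank(); blank('side')
E
```

```text
rod nest xy [-0.37  3.37] tip z 80.42 F [  2.63   1.12 -10.18] M [0.156 0.134 0.087] t 9.75 yaw 106.9 g 0.2407602057123091
top blank top 123 124.15875372765716 block top 183 125.59873866387028
side blank top 86 125.21911644693151 block top 76 126.82213254474303
```

Emit:
step_arm(plan="0 0 -0.05 0 0;0 0 -0.1 0 0;0 0 -0.15 0 0;0 0 -0.15 0 0")

```text
time_s: 10.25
eef_pos: [588.1, 5.8, 116.3]
ee_rot: [-0.001, 0.595, 0.803, -0.0]
force: [1.8, 4.0, -13.9]
grip_width: 0.24
```

Run:
```python
from h import *
rod(); blank(); blank('side')
```

```text
rod nest xy [-0.62  3.61] tip z 81.92 F [  1.82   4.   -13.94] M [0.45  0.577 0.177] t 10.25 yaw 106.91 g 0.2395010500787356
top blank top 124 125.34846325896096 block top 184 125.95017534032161
side blank top 83 126.36193495123713 block top 74 126.43540450267112
```

Emit:
step_arm(plan="0 0 -0.05 0 0;0 0 -0.1 0 0;0 0 -0.15 0 0;0 0 -0.2 0 0;0 0 -0.25 0 0;0 0 -0.3 0 0;0 0 -0.3 0 0")

```text
time_s: 11.05
eef_pos: [588.6, 5.5, 120.1]
ee_rot: [0.0, 0.596, 0.803, -0.0]
force: [-0.3, 3.0, -12.7]
grip_width: 0.244
```

Run:
```python
from h import *
rod(); blank(); blank('side')
```

```text
rod nest xy [-0.16  3.11] tip z 85.77 F [ -0.33   2.98 -12.65] M [0.487 0.956 0.293] t 11.05 yaw 106.89 g 0.24420425142309107
top blank top 123 129.13018918147708 block top 185 125.92165203870756
side blank top 77 130.0881713306332 block top 79 126.53380230206136
```

Emit:
step_arm(plan="0 0 -0.05 0 0;0 0 -0.12 0 0;0 0 -0.19 0 0;0 0 -0.26 0 0;0 0 -0.33 0 0;0 0 -0.4 0 0;0 0 -0.47 0 0;0 0 -0.54 0 0;0 0 -0.6 0 0;0 0 -0.6 0 0")

```text
time_s: 12.15
eef_pos: [588.6, 5.6, 126.0]
ee_rot: [0.0, 0.596, 0.803, 0.0]
force: [-0.5, 2.1, -12.5]
grip_width: 0.24
```

Run:
```python
from h import *
rod(); blank(); blank('side')
```

```text
rod nest xy [-0.15  3.18] tip z 91.68 F [ -0.55   2.1  -12.49] M [0.431 1.007 0.244] t 12.15 yaw 106.89 g 0.24048792777180628
top blank top 121 134.9251723487922 block top 185 125.5330704856202
side blank top 79 136.27252655274634 block top 67 126.71954071546483
```

Emit:
step_arm(plan="0 0 -0.05 0 0;0 0 -0.1 0 0;0 0 -0.17 0 0;0 0 -0.24 0 0;0 0 -0.31 0 0;0 0 -0.38 0 0;0 0 -0.42 0 0;0 0 -0.42 0 0;0 0 -0.42 0 0")

```text
time_s: 13.15
eef_pos: [588.7, 5.6, 130.2]
ee_rot: [0.0, 0.596, 0.803, 0.0]
force: [-1.2, 3.3, -13.6]
grip_width: 0.245
```

Run:
```python
from h import *
rod(); blank(save='pics/t2.png'); blank('side','pics/s2.png')
```

```text
rod nest xy [-0.13  3.14] tip z 95.94 F [ -1.2    3.25 -13.56] M [0.428 1.007 0.293] t 13.15 yaw 106.9 g 0.24538112132116888
top blank top 122 139.4586436850859 block top 179 125.70895121465567
side blank top 78 140.36393423181767 block top 54 126.61436909628078
```

Emit:
step_arm(plan="0 0 0.3 0 0;0 0 0.8 0 0;0 0 1.4 0 0;0 0 2 0 0;0 0 2.7 0 0;0 0 3.3 0 0;0 0 3.4 0 0;0 0 3.4 0 0")

```text
time_s: 14.05
eef_pos: [588.8, 5.4, 95.9]
ee_rot: [0.0, 0.596, 0.803, -0.0]
force: [0.7, 0.3, -4.6]
grip_width: 0.242
```

Run:
```python
from h import *
rod(); blank(); blank('side')
```

```text
rod nest xy [-0.07  2.87] tip z 61.57 F [ 0.69  0.28 -4.59] M [ 0.002  0.154 -0.002] t 14.05 yaw 106.88 g 0.24178827618925808
top blank top 156 138.95849515165514 block top 187 125.80723610856347
side blank top 85 140.4030696150267 block top 57 126.98058576719187
```

Emit:
step_arm(plan="0 -1 0 0 0;0 -3 0 0 0;0 -5 0 0 0;0 -7 0 0 0;0 -8.5 0 0 0;0 -9.3 0 0 0;0 -9.3 0 0 0;0 -9.3 0.4 0 0;0 -9.3 0.8 0 0;0 -9.3 0.8 0 0")

```text
time_s: 15.15
eef_pos: [499.7, -21.2, 87.2]
ee_rot: [-0.001, 0.595, 0.803, -0.0]
force: [-0.0, -0.1, -2.9]
grip_width: 0.244
```

Run:
```python
from h import *
rod(); yokeview('pics/w4.png'); go(None)
it=cams.camera_info('top'); _,dt=cams.capture('top'); qt=P('top',it,dt)
m=(abs(qt[:,0]-560)<100)&(abs(qt[:,1]+90)<25); print('mat z',np.median(qt[m][:,2]))
for x in range(420,560,10):
    m=(abs(qt[:,0]-x)<5)&(abs(qt[:,1]+110)<25); print(x,np.median(qt[m][:,2]).round(1),end='; ')
```

```text
rod nest xy [-93.1    3.52] tip z 52.81 F [-0.03 -0.07 -2.94] M [-0.004  0.112 -0.041] t 15.15 yaw 106.91 g 0.24444494301504313
bar top: slope x 0.0047 slope y 0.0002 z at handle 12.6 3978 y-range [-15.3  14.5] xmax 94.0
rod top 636 [78.2  0.9 52. ] [72.9 -7.2 44. ] [86.1  6.3 54.5]
t 15.2 pos [499.7 -21.2  87.5] yaw 106.91 F [ 0.  -0.8 -4.1] M [-0.04  0.12  0.  ] g 0.243 tilt z [-8.e-04  3.e-04 -1.e+00]
mat z 0.6428510978090232
420 nan; 430 nan; 440 nan; 450 nan; 460 nan; 470 nan; 480 365.3; 490 366.3; 500 363.8; 510 361.7; 520 0.2; 530 -0.1; 540 -0.6; 550 -0.3;
  return _methods._mean(a, axis=axis, dtype=dtype,
  ret = ret.dtype.type(ret / rcount)
```

Yoke still level; lower the last ~2 mm until the force shows table contact.

Emit:
step_arm(plan="0 0 0.05 0 0;0 0 0.1 0 0;0 0 0.15 0 0;0 0 0.15 0 0;0 0 0.15 0 0")

```text
time_s: 15.75
eef_pos: [499.7, -21.4, 86.5]
ee_rot: [0.0, 0.596, 0.803, 0.0]
force: [-0.4, -0.6, -4.5]
grip_width: 0.242
```

Emit:
step_arm(plan="0 0 0.05 0 0;0 0 0.05 0 0;0 0 0.05 0 0")

```text
time_s: 16.05
eef_pos: [499.7, -21.4, 86.0]
ee_rot: [0.0, 0.596, 0.803, 0.0]
force: [-0.1, -0.7, -4.0]
grip_width: 0.246
```

Emit:
step_arm(plan="0 0 0.05 0 0;0 0 0.1 0 0;0 0 0.1 0 0")

```text
time_s: 16.35
eef_pos: [499.6, -21.5, 85.2]
ee_rot: [0.0, 0.596, 0.803, -0.0]
force: [-1.9, -0.1, 1.0]
grip_width: 0.246
```

Emit:
step_arm(plan="0 0 0 0 28;0 0 0 0 35;0 0 0 0 45;0 0 0 0 60;0 0 0 0 80;0 0 0 0 100;0 0 0 0 100;0 0 0 0 100", grip_force=20)

```text
time_s: 17.15
eef_pos: [499.7, -21.4, 85.0]
ee_rot: [0.0, 0.596, 0.803, 0.0]
force: [0.6, 0.3, -0.4]
grip_width: 1.0
```

Emit:
step_arm(plan="0 0 -1 0 100;0 0 -3 0 100;0 0 -6 0 100;0 0 -10 0 100;0 0 -14 0 100;0 0 -18 0 100;-5 0 -18 0 100;-10 0 -18 0 100;-15 0 -18 0 100;-15 0 -18 0 100")

```text
time_s: 18.15
eef_pos: [543.6, -169.8, 264.7]
ee_rot: [0.0, 0.598, 0.802, -0.0]
force: [-0.4, 1.0, -0.0]
grip_width: 1.002
```

Run:
```python
from h import *
go(None); blank(save='pics/t3.png'); blank('side','pics/s3.png')
for n in ['top','side']:
    info=cams.camera_info(n); im,d=cams.capture(n); 
    for t in ['yoke','jar','brush','cup']:
        for r in spotter.regions_of(n,t)[:4]:
            q=P(n,info,d,r['pixels']); print(n,t,round(r['conf'],2),np.round(np.percentile(q,[2,50,98],axis=0)).tolist())
t=cv2.imread('pics/t3.png'); s=cv2.imread('pics/s3.png')
cv2.imwrite('pics/c3.png',np.hstack([cv2.resize(t[140:360,220:420],(364,400)),cv2.resize(s[150:370,180:420],(436,400))]))
```

```text
t 18.15 pos [ 543.6 -169.8  264.7] yaw 106.6 F [-0.4  1.  -0. ] M [0.03 0.01 0.  ] g 1.002 tilt z [-4.e-04 -9.e-04 -1.e+00]
top blank top 213 139.20868280322108 block top 189 125.84527797228905
side blank top 81 140.35740940112365 block top 56 127.06797359645114
top yoke 0.94 [[617.0, 385.0, -0.0], [657.0, 413.0, 21.0], [743.0, 500.0, 185.0]]
top yoke 0.93 [[486.0, -31.0, 7.0], [532.0, -10.0, 12.0], [588.0, 14.0, 129.0]]
top yoke 0.76 [[457.0, 355.0, -2.0], [480.0, 380.0, 9.0], [504.0, 424.0, 88.0]]
top jar 0.65 [[488.0, -29.0, 7.0], [534.0, -10.0, 12.0], [589.0, 14.0, 128.0]]
top brush 0.62 [[640.0, -300.0, 1.0], [708.0, -279.0, 16.0], [823.0, -249.0, 22.0]]
top cup 0.97 [[724.0, 251.0, 1.0], [761.0, 290.0, 44.0], [785.0, 312.0, 86.0]]
side yoke 0.76 [[462.0, 340.0, -1.0], [475.0, 376.0, 10.0], [507.0, 426.0, 87.0]]
side yoke 0.68 [[616.0, 387.0, 0.0], [641.0, 427.0, 31.0], [743.0, 510.0, 184.0]]
side jar 0.88 [[520.0, -313.0, 3.0], [538.0, -278.0, 45.0], [567.0, -267.0, 76.0]]
side brush 0.75 [[632.0, -297.0, 3.0], [701.0, -273.0, 17.0], [815.0, -248.0, 22.0]]
```

View pics/c3.png

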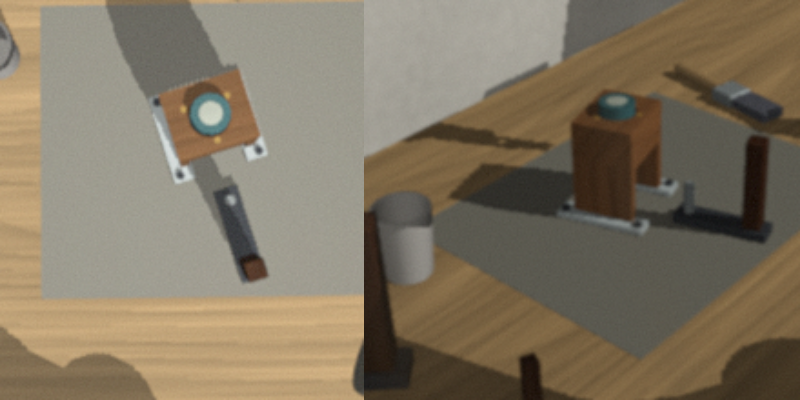

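The picture shows the blank standing proud in its nest (crop 210,113 and 617,105). The yoke stands upright in front of and clear of the nest (crop 240,230 and 725,200), and the arm is away from everything.

```bash
python3 -c "
from h import *
print(workorder.finish_job())"
```

```text
the job is handed in; nothing more can be done
None
```

The job is done and handed in at about 18.5 s. The blank stands about 15 mm higher, still in its pocket, and the yoke is back upright on the open table in front of the nest.

- **Finding the hole:** I gripped the middle-sized yoke by its handle and felt along the plate. The first touch at nest y about -1 mm was solid, at roughly 10 N. The second, at nest y about +3 mm, went in freely.
- **Pushing the blank:** I pushed it up in small steps at about 10 N. The top camera measured a rise of 15.1 mm and the side camera 15.1 mm, and it stayed there after the rod came out.
- **Putting the yoke back:** I drew the rod out with no extra force and set the yoke down level, about 19 mm clear of the nest's feet. I then opened the gripper and moved the arm away.
- **Bystanders:** The last checks found the jar, brush and cup where they were.
- **Disagreements:** In the last top picture the network gave the label "jar" to the yoke and did not report the real jar. The side view shows the jar in place. In the side view the network did not report the yoke or the cup, but both are visible in the picture, with the yoke upright.

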